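Snap a bevelled handle blank into the drilling jig

TASK

Load the drilling jig: lift the wooden blank with the bevelled ends out of the sorter, where it can only be taken by its ends, set it down upright on the open bench and let go so that you can take it by its sides, and press it down between the jig's two spring clips until it has snapped in, flat on its bed and centred (the bed is packed up to a different height each time, so feel for it). Leave everything else where it stands, and let go at the end.

Things in the scene. Friction and masses are not known exactly. Their poses are not given: they have to be found in the camera images.
- blank_mid (a point): The blank to load: beech block 60 long (x) x 32 wide (y) x 40 high (z) mm, 0.04 to 0.09 kg. Each end is a 20 mm high upright band between two bevels (45 degrees, 10 x 10 mm), so top and bottom faces are 40 mm long. Point at its centre; x along its length; same either way round or up. It lies upright in one of the sorter's channels, lengthwise, mid-channel to about 1 mm.
- square_mid (a point): A square-ended beech block of the same 60 x 32 x 40 mm, in another channel; point at its centre. Not to be used.
- dowel_mid (a point): A round beech dowel, 32 mm diameter, 60 mm long, lying in another channel; point at its centre. Not to be used.
- sorter_floor (a point): Fixed plywood tray, 162 (x) x 144 (y) x 52 mm high, with three closed-ended channels along x, 40 wide and 150 long, centred at y = -46, 0, +46 mm; walls 6 mm thick. Point at the middle of its floor, 10 mm above the bench; walls rise 42 mm above it, 2 mm above the blank's top. A block has 4 mm of room at either side, so only its ends can be gripped.
- jig_centre (a point): Drilling jig, fixed: centre of the top of its dark base (170 x 90 mm, 22 mm high); x runs from clip to clip. On it a grey carriage (140 x 64 mm), centred, whose flat top is the bed. Packing sets the bed 30 to 50 mm above the bench, a height that differs each time and is not given: feel for it. The seated blank lies upright on the bed over this point, its length along this x either way round.
- clip_a (a joint): Outward slide (m) of the steel spring clip at the jig's +x: 0 empty, about 0.0055 at widest, 0.002 when snapped over a seated blank. Clips are 26 mm wide in y; their rounded noses face each other 49 mm apart, 34.5 mm above the bed, and tabs above them lean outward up to 53 mm above the bed, 42 mm from the centre. The sides (y) are open for fingers, which must stay above the bed.
- clip_b (a joint): The same at the jig's -x. Pressed straight down, the blank's lower bevels meet the noses with its underside about 31 mm above the bed and spread each clip 5.5 mm; this takes about 10 to 20 N in all. In the last few mm the noses snap over the upper bevels and draw it down on the rigid bed, where the force rises steeply.
- glue: Closed white bottle, 56 mm diameter, 150 mm high, standing; origin under its centre. Bystander.
- pipe: Grey pipe offcut, 60 mm diameter, 90 mm high, standing; origin under its centre. Bystander.
- tin: Closed steel can, 60 mm diameter, 70 mm high, standing between sorter and jig towards the back; origin under its centre. Bystander. The bench between sorter and jig on the robot side of this can is clear, a patch of at least 160 x 140 mm about 0.49 m straight ahead of the robot.
- driver: Screwdriver lying at the left (+y) along its x, about 0.2 m long; bystander.
- wrench: Wrench lying at the right (-y) along its x, about 0.2 m long; bystander.
There are look-alikes about, which are no part of the job. What is shaped like the part that bears blank_mid but blue or turquoise is not meant.

How it is judged (in metres and radians):
On the way, in this order (a step that is already met when the one before it is completed fails the run):
1. the bevelled blank is lifted clear of the sorter (height (world z) of blank_mid above 0.078 m), for 0.1 s.
2. the blank stands upright on the open bench, let go (height (world z) of blank_mid below 0.025 m and angle between blank_mid's own x axis and vertical above 1.47 rad and angle between the z axis of blank_mid and the z axis of jig_centre, either way round below 0.1 rad and contact force between blank and the fingers below 0.1 N and linear speed of blank below 0.02 m/s), for 0.2 s.
At the end, for the whole second after the job is handed in: The bevelled blank lies on the bed, centre within 3 mm of the middle between the clips and 6 mm sideways, lengthwise within 0.12 rad, flat within 0.06 rad, both noses snapped back over its upper bevels (each clip less than 4.2 mm out), at rest and let go (x of blank_mid in the frame of jig_centre between -0.003 and 0.003 m and y of blank_mid in the frame of jig_centre between -0.006 and 0.006 m and z of blank_mid in the frame of jig_centre between 0.026 and 0.05 m and angle between the x axis of blank_mid and the x axis of jig_centre, either way round below 0.12 rad and angle between the z axis of blank_mid and the z axis of jig_centre, either way round below 0.06 rad and value of joint each of clip_a, clip_b below 0.0042 m and linear speed of blank below 0.01 m/s and contact force between blank and the fingers below 0.1 N); the robot touches nothing.
It fails at once if the square-ended block or the dowel is moved more than 25 mm (distance of any of square_mid, dowel_mid from where it was at the start of the episode above 0.025 m).
It fails at once if the bottle, the pipe offcut or the tin is moved more than 25 mm (distance of any of glue, pipe, tin from where it was at the start of the episode above 0.025 m).
It fails at once if the screwdriver or the wrench is moved more than 25 mm (distance of any of driver, wrench from where it was at the start of the episode above 0.025 m).
It also fails if it takes over 61 s, if anything falls off the work surface, if the arm or the gripper's body presses on something with over 40 N, if the wrist force passes 120 N, or if a joint passes its speed limit or range.

ROBOT

A 6-joint arm with a two-finger parallel gripper is mounted at the origin on the work surface. World frame = base frame: x ahead of the robot, y to its left, z up, the work surface at z = 0. Lengths are in mm, angles in degrees, forces in N, time in s.
With the tool pointing down it reaches from about 350 to 850 mm from the base axis. Payload 8.1 kg.
Tool frame: the origin (TCP) lies at the very end of the fingers, on their centre line; the grasp point (between the pads) lies 19 mm behind it (pinch_z is the z of the grasp point in the tool frame, in mm); z points along the fingers, y is the direction in which the jaws open and shut (so a half turn about z gives the same grasp; the last joint's range is limited). The gripper opens to 85 mm and grips with 20 to 120 N. Pads are 22 mm wide; open, the fingers measure 114 mm over their backs; the gripper's body (76 mm by 85 mm) begins 54 mm behind the grasp point. The pads swing forward as they close: fully open they stand 13 mm farther back than shut.
Start: joints at [60.367, 7.471, 85.268, -0, 87.261, -4.893], TCP at [251.084, 544.942, 231.292] pointing down, gripper open.
Joint ranges: [-169.43, 169.43], [-51.17, 129.36], [1.28, 143.12], [-76.62, 256.62], [0, 156.53], [-152.29, 152.29]. Speed limits (degrees/s): [136.94, 136.94, 159.86, 180, 180, 180].

INTERFACE

Orientations are given as [roll, pitch, yaw] about the fixed x, y, z axes, in that order (R = Rz(yaw) Ry(pitch) Rx(roll)).
In Python, from bench import * gives the robot as it stands.
- The arm moves only by the shell command python3 -m creep 'ROWS' [FORCE]. ROWS is a JSON object of lists of equal length, an entry for each row: "translation": the shift along the tool's x, y, z in mm, a list of three; "rotation": the turn, a rotation vector about the tool's x, y, z in rad, a list of three; "claw": the finger opening in mm, from 0 to 85.4. In form: {"translation": [[dx, dy, dz], ...], "rotation": [[ax, ay, az], ...], "claw": [claw, ...]}. A call has 1 to 10 rows; each row shifts and turns the commanded pose from where the row before left it, along the tool's axes as they then stand; what a row does not reach is not made up. A row lasts 1/10 s, in which the tool goes at most 50 mm and 8.59 degrees, less where a joint would pass 70% of its speed; a pose out of reach is approached as far as the arm can. A call is refused whole if a number of a shift passes 50 or a number of a turn 0.15, either way. A call with a gripper value outside its range is refused whole. The fingers move at their own pace and stop on an object; FORCE is the grip in N (left out, the last holds). Time passes only in rows, so rows that do not move let the fingers close. It gives the time, the measured TCP pose, the force and the opening at its end, in the units of the state.
- sense(): the state, without advancing time (a new reading comes with each control period).
- snapshot(name): name is "scene" or "side" or "wrist"; returns a dict with "frame" (480x640x3 uint8, red, green, blue), "intrinsics" (3x3 intrinsics, pixels), "extrinsics" (4x4, takes a point from camera to world coordinates). Camera axes: x right, y up, looking along -z (the intrinsics and any distortion apply to the point x, -y, -z); pixel columns grow to the right and rows downward; lengths in mm; the calibration is good to about 2 mm. A picture is of the moment at which its call begins. There is no depth.
- hand_in(): hands the job in, once; it reports no verdict.
The state is a dict: "time": time; "joint_pos": joint angles; "qd": joint speeds; "joint_efforts": joint torques, N m; "tool_pos": TCP position; "tcp_rot": TCP orientation; "ft_force": force on the tool from outside, world axes, zero at the start; "wrist_torque": the same for the moment, N m; "finger_gap": finger opening in mm.
Only numpy, scipy, OpenCV 4.12 (cv2) and the standard library are available. Lean on these libraries where they do the work, as an engineer would, in place of code of your own. Each camera call takes 0.05 s, during which the arm holds its last target.

## Working session

There is one attempt and no reset: what is moved stays moved. The work goes in short steps, Python scripts to look and compute and a shell command to move; the robot and the scene stay as the last step left them, time stands still between calls to the robot, and variables do not carry over. Pictures are saved under pics/ and viewed, and the job is handed in when it is done.

```bash
ls; mkdir -p pics; python3 - <<'E'
from bench import *
import cv2
print(sense())
for n in ["scene","side","wrist"]:
    s=snapshot(n); cv2.imwrite(f"pics/{n}0.png",s["frame"][:,:,::-1]); print(n,s["intrinsics"],s["extrinsics"])
E
```

```text
pics
{'time': 0.0, 'joint_pos': array([ 6.03656653e+01,  7.51755086e+00,  8.53300946e+01,  7.33823649e-04,
        8.72622158e+01, -4.89288693e+00]), 'qd': array([-0.03147063,  0.04773473,  0.01715834, -0.00103448,  0.01867211,
       -0.0457905 ]), 'joint_efforts': array([ 8.42570813e-06, -5.69420421e+01, -5.00546980e+01, -3.46698980e-04,
        1.52079243e-02, -5.22510709e-05]), 'tool_pos': array([250.80899231, 544.4444406 , 230.21116443]), 'tcp_rot': array([-1.79890602e+02, -1.01006703e-02,  1.55258507e+02]), 'ft_force': array([-0.52760241, -0.67872781,  0.04414415]), 'wrist_torque': array([0.07004183, 0.00683461, 0.0167511 ]), 'finger_gap': 85.77015837628137}
scene [[502.41621458   0.         324.41575407]
 [  0.         502.41621458 233.69383685]
 [  0.           0.           1.        ]] [[ 5.91537710e-01 -4.78309100e-01  6.49078996e-01  1.29428611e+03]
 [ 8.06089633e-01  3.68206831e-01 -4.63296054e-01 -5.52004329e+02]
 [-1.73966009e-02  7.97272936e-01  6.03368232e-01  7.47321262e+02]
 [ 0.00000000e+00  0.00000000e+00  0.00000000e+00  1.00000000e+00]]
side [[524.21879509   0.         311.78194393]
 [  0.         524.21879509 248.39014852]
 [  0.           0.           1.        ]] [[ 8.97852693e-01  2.95007248e-01 -3.26850525e-01  1.69242548e+02]
 [-4.40295455e-01  6.00442827e-01 -6.67539006e-01 -8.15277777e+02]
 [-6.73791576e-04  7.43262495e-01  6.68999559e-01  8.51765479e+02]
 [ 0.00000000e+00  0.00000000e+00  0.00000000e+00  1.00000000e+00]]
wrist [[432.63337845   0.         320.73886744]
 [  0.         432.63337845 240.6811629 ]
 [  0.           0.           1.        ]] [[ 4.17623909e-01 -8.77097759e-01 -2.37254699e-01  1.90720499e+02]
 [ 9.08616357e-01  4.02396434e-01  1.11773991e-01  5.72214408e+02]
 [-2.56627269e-03 -2.62252991e-01  9.64995742e-01  3.72623582e+02]
 [ 0.00000000e+00  0.00000000e+00  0.00000000e+00  1.00000000e+00]]
```

View pics/scene0.png

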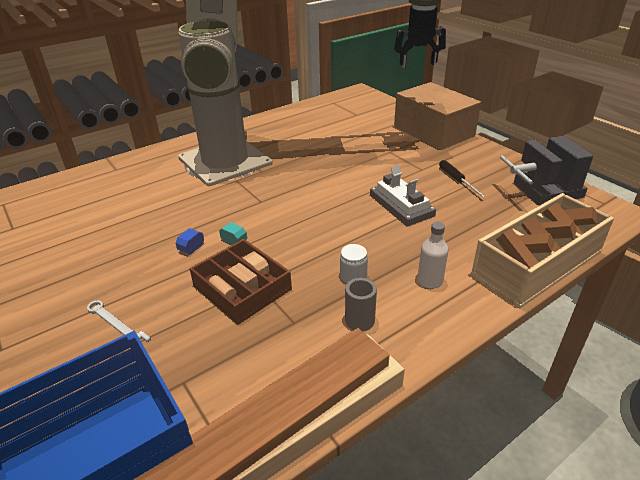

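View pics/side0.png

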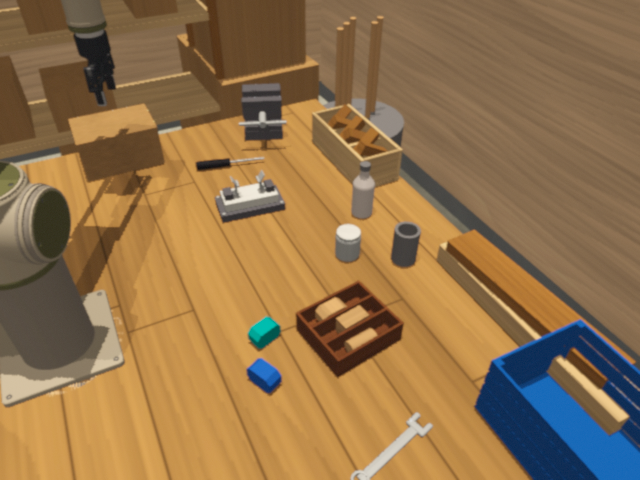

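View pics/wrist0.png

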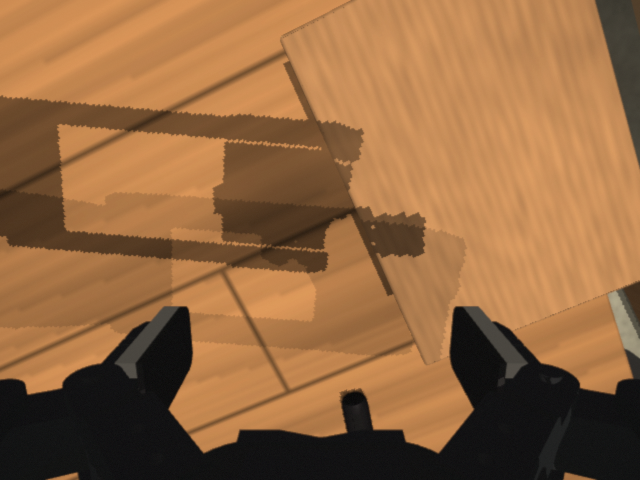

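The scene view shows the sorter at (241,280) and the jig at (403,195), with the tin at (353,263), pipe at (360,304) and bottle at (432,260). The blue (190,241) and turquoise (233,233) look-alikes lie on the bench. In the side view the sorter is at (350,325) and the jig at (250,200). I'll enlarge both.

```bash
python3 - <<'E'
import cv2,numpy as np
a=cv2.imread("pics/scene0.png");b=cv2.imread("pics/side0.png")
def c(im,x,y,w,h,f): return cv2.resize(im[y:y+h,x:x+w],None,fx=f,fy=f,interpolation=cv2.INTER_CUBIC)
cv2.imwrite("pics/sort_crop.png",np.vstack([c(a,181,230,120,100,0+6)[:300*2],])); cv2.imwrite("pics/sort_crop2.png",c(b,285,270,130,100,6))
cv2.imwrite("pics/jig_crop.png",np.hstack([c(a,360,155,80,75,5),c(b,210,160,80,75,5)]))
E
```

```text
(no output)
```

View pics/sort_crop.png

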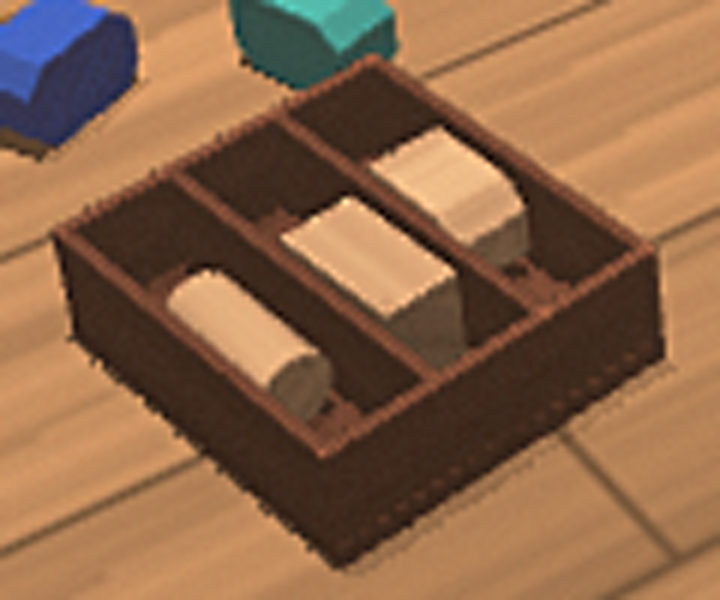

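View pics/sort_crop2.png

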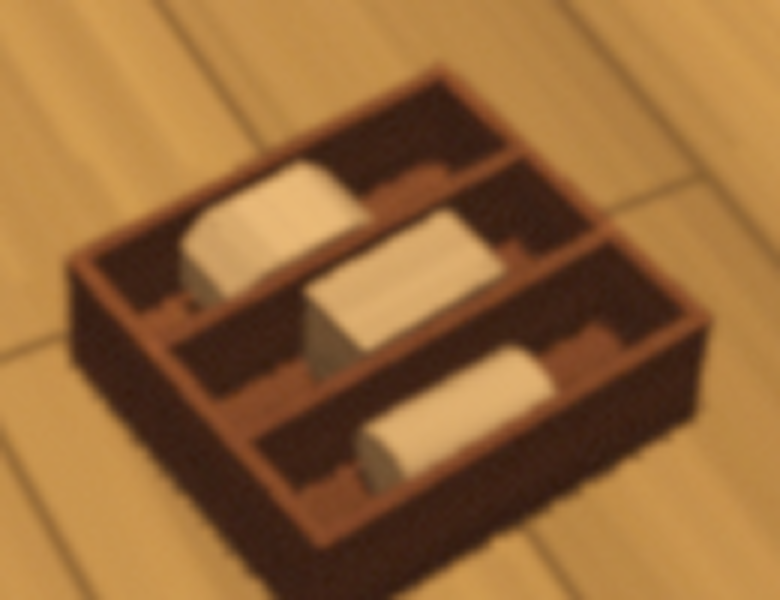

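View pics/jig_crop.png

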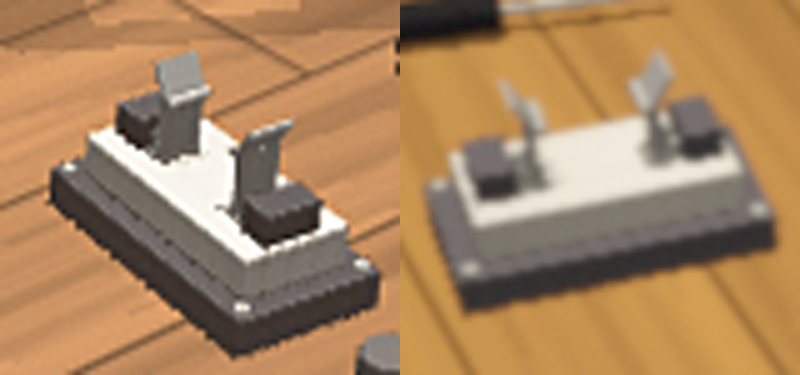

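Candidates in the sorter (scene view): the dowel at (222,287), rounded; the square block at (244,272), with sharp vertical ends; and the block at (257,262), with a sloped end and hexagonal outline in both crops. The last one, in the channel nearest the jig, is the wooden bevelled blank. The blue and turquoise ones on the bench are decoys. Next come the coarse positions.

```bash
cat > h.py <<'E'
import numpy as np, cv2
def ray(s,u,v):
    K=s["intrinsics"];E=s["extrinsics"]
    d=E[:3,:3]@np.array([(u-K[0,2])/K[0,0],-(v-K[1,2])/K[1,1],-1.0]); return E[:3,3],d/np.linalg.norm(d)
def onz(s,u,v,z):
    o,d=ray(s,u,v); return o+d*(z-o[2])/d[2]
def tri(rs):
    A=np.zeros((3,3));b=np.zeros(3)
    for o,d in rs:
        P=np.eye(3)-np.outer(d,d);A+=P;b+=P@o
    p=np.linalg.solve(A,b); return p,[np.linalg.norm((np.eye(3)-np.outer(d,d))@(p-o)) for o,d in rs]
def proj(s,p):
    E=s["extrinsics"];q=E[:3,:3].T@(np.array(p)-E[:3,3]);K=s["intrinsics"]
    return K[0,0]*q[0]/-q[2]+K[0,2], -K[1,1]*q[1]/-q[2]*1+K[1,2]
def axes(rot):
    from scipy.spatial.transform import Rotation as R
    return R.from_euler("xyz",rot,degrees=True).as_matrix()
E
python3 - <<'E'
from bench import *
from h import *
np.set_printoptions(precision=1,suppress=True)
s=snapshot("scene");d=snapshot("side")
def sc(x,y): return 181+x/6,230+y/6
def sd(x,y): return 285+x/6,270+y/6
A=np.array([onz(s,*sc(*p),52) for p in [(58,235),(372,58),(655,250),(325,455)]]);print("scene corners",A,A.mean(0),np.linalg.norm(np.roll(A,-1,0)-A,axis=1))
B=np.array([onz(d,*sd(*p),52) for p in [(75,258),(437,68),(708,318),(320,543)]]);print("side corners",B,B.mean(0),np.linalg.norm(np.roll(B,-1,0)-B,axis=1))
# jig base top corners z=22
def j(x,y): return 360+x/5,155+y/5
def k(x,y): return 210+(x-400)/5,160+y/5
J=np.array([onz(s,*j(*p),22) for p in [(52,170),(232,328),(380,275)]]);print("jig scene",J,(J[0]+J[2])/2,np.linalg.norm(np.diff(J,axis=0),axis=1))
J=np.array([onz(d,*k(*p),22) for p in [(430,185),(465,285),(773,220)]]);print("jig side",J,(J[0]+J[2])/2,np.linalg.norm(np.diff(J,axis=0),axis=1))
for n,p,z in [("blank top sc",sc(438,190),50)]: print(n,onz(s,*p,z))
print("blank side",onz(d,*sd(282,215),50))
for n,p in [("bottlebase",(432,286)),("tin",(353,280)),("pipe",(360,326))]: print(n,onz(s,*p,0))
E
```

```text
scene corners [[ 474.  -315.6   52. ]
 [ 451.7 -177.8   52. ]
 [ 608.6 -152.6   52. ]
 [ 627.4 -292.    52. ]] [ 540.4 -234.5   52. ] [139.6 158.9 140.7 155.3]
side corners [[ 449.  -178.6   52. ]
 [ 601.9 -154.8   52. ]
 [ 624.5 -293.6   52. ]
 [ 467.9 -316.1   52. ]] [ 535.8 -235.7   52. ] [154.7 140.6 158.2 138.8]
jig scene [[428.5 221.9  22. ]
 [594.3 196.9  22. ]
 [606.4 288.   22. ]] [517.4 255.   22. ] [167.7  91.9]
jig side [[436.2 308.   22. ]
 [425.  218.7  22. ]
 [587.2 199.6  22. ]] [511.7 253.8  22. ] [ 90.  163.3]
blank top sc [ 532.1 -195.6   50. ]
blank side [ 520.9 -190.5   50. ]
bottlebase [782.5  95.1   0. ]
tin [664.4 -28.1   0. ]
pipe [ 777.6 -101.5    0. ]
```

```bash
python3 -m creep '{"translation":[[-35,-34,0],[-35,-34,0],[-35,-34,0],[-35,-34,0],[-35,-34,0],[-35,-34,0],[-35,-34,0],[-35,-34,0]],"rotation":[[0,0,0],[0,0,0],[0,0,0],[0,0,0],[0,0,0],[0,0,0],[0,0,0],[0,0,0]],"claw":[85,85,85,85,85,85,85,85]}'
```

```text
time: 1.05
tool_pos: [391.8, 178.9, 231.4]
tcp_rot: [180.0, 0.0, 155.3]
ft_force: [0.9, 0.7, -0.3]
finger_gap: 84.8
```

```bash
python3 -m creep '{"translation":[[-35,-34,0],[-35,-34,0],[-35,-34,0],[-35,-34,0],[-35,-34,0],[-35,-34,0],[-35,-34,0],[-35,-34,0]],"rotation":[[0,0,0],[0,0,0],[0,0,0],[0,0,0],[0,0,0],[0,0,0],[0,0,0],[0,0,0]],"claw":[85,85,85,85,85,85,85,85]}'
python3 -m creep '{"translation":[[0,0,0],[0,0,0],[0,0,0],[0,0,0],[0,0,0],[0,0,0],[0,0,0],[0,0,0],[0,0,0]],"rotation":[[0,0,0.14],[0,0,0.14],[0,0,0.14],[0,0,0.14],[0,0,0.14],[0,0,0.14],[0,0,0.14],[0,0,0],[0,0,0]],"claw":[85,85,85,85,85,85,85,85,85]}'
python3 - <<'E'
from bench import *
import cv2
print(sense()["tool_pos"],sense()["tcp_rot"])
s=snapshot("wrist"); cv2.imwrite("pics/wrist1.png",s["frame"][:,:,::-1])
E
```

```text
time: 1.85
tool_pos: [532.4, -185.6, 231.3]
tcp_rot: [180.0, 0.0, 155.2]
ft_force: [0.7, 0.9, -0.3]
finger_gap: 85.2
time: 2.75
tool_pos: [532.0, -183.5, 231.2]
tcp_rot: [-180.0, -0.0, 99.4]
ft_force: [-0.3, 0.9, 0.5]
finger_gap: 85.0
[ 531.97485634 -183.46071731  231.21117375] [-1.79992900e+02 -4.07786179e-03  9.93517553e+01]
```

View pics/wrist1.png

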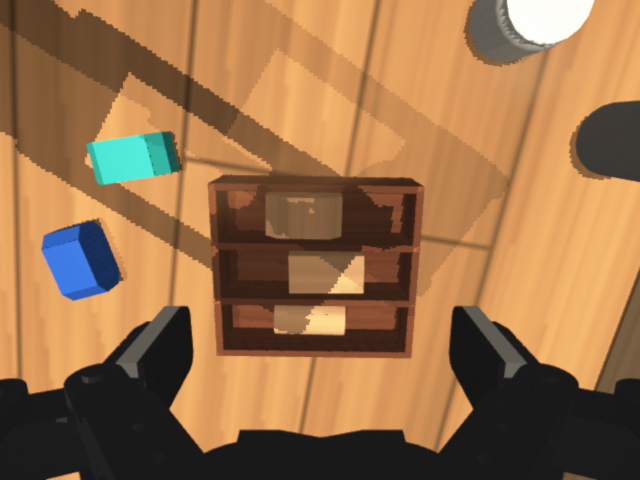

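The wrist view shows the sorter upright in the frame, with rim corners near (209,183), (423,184), (411,356) and (217,356). The bevelled blank is in the top channel at about (304,215), and the turquoise and blue decoys are at the left. I'll enlarge that crop.

```bash
python3 - <<'E'
import cv2
a=cv2.imread("pics/wrist1.png")[170:260,200:330]
cv2.imwrite("pics/w1c.png",cv2.resize(a,None,fx=6,fy=6,interpolation=cv2.INTER_CUBIC))
a=cv2.imread("pics/wrist1.png")[165:365,195:435]
cv2.imwrite("pics/w1d.png",cv2.resize(a,None,fx=3,fy=3,interpolation=cv2.INTER_CUBIC))
E
```

```text
(no output)
```

View pics/w1c.png

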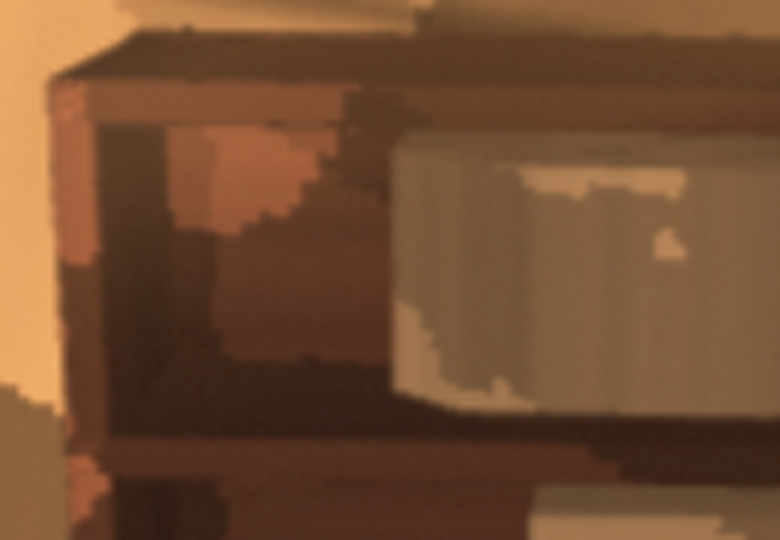

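View pics/w1d.png

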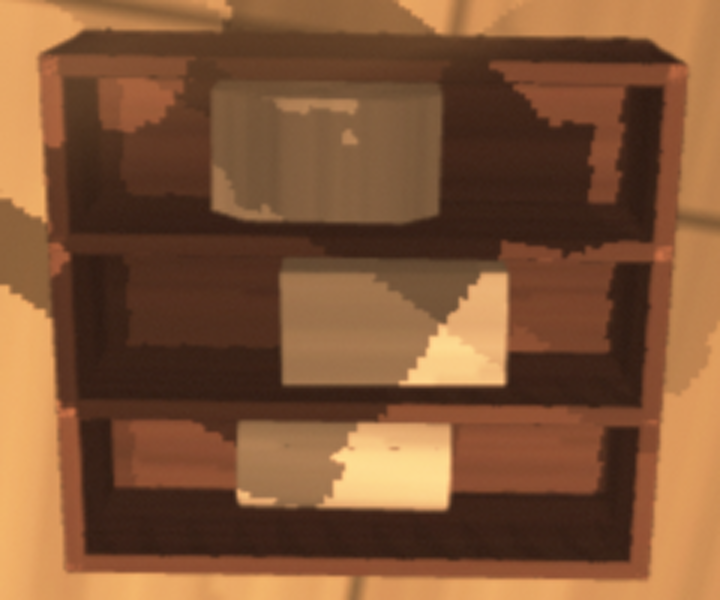

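```bash
python3 - <<'E'
from bench import *
from h import *
np.set_printoptions(precision=1,suppress=True)
s=snapshot("wrist")
C=np.array([onz(s,195+x/3,165+y/3,52) for x,y in [(40,60),(687,65),(649,577),(67,570)]])
print(C,C.mean(0),np.linalg.norm(np.roll(C,-1,0)-C,axis=1))
for i,j in [(0,1),(3,2)]: e=C[j]-C[i]; print(np.degrees(np.arctan2(e[1],e[0])))
L=onz(s,195+211/3,165+155/3,40);R=onz(s,195+441/3,165+155/3,40);print("ends",L,R,np.linalg.norm(R-L),(L+R)/2)
T=onz(s,304,165+95/3,50);B=onz(s,304,165+222/3,50);print("top",T,B,np.linalg.norm(T-B),(T+B)/2)
m=C.mean(0)
for a in (8.5,9,9.5):
    r=np.radians(a);print(a,m+46*np.array([-np.sin(r),np.cos(r),0]))
p=sense();A=axes(p["tcp_rot"]);print(p["tool_pos"],p["tcp_rot"],"T delta",A.T@(np.array([0,0,0])))
E
```

```text
[[ 445.9 -176.    52. ]
 [ 604.5 -151.1   52. ]
 [ 626.1 -291.6   52. ]
 [ 466.8 -315.8   52. ]] [ 535.8 -233.6   52. ] [160.6 142.2 161.1 141.3]
8.947957945860908
8.616133990287313
ends [ 489.7 -195.8   40. ] [ 549.2 -185.9   40. ] 60.33854785047097 [ 519.5 -190.8   40. ]
top [ 517.4 -173.4   50. ] [ 522.5 -206.1   50. ] 33.051036845686184 [ 519.9 -189.7   50. ]
8.5 [ 529.  -188.1   52. ]
9 [ 528.6 -188.2   52. ]
9.5 [ 528.2 -188.2   52. ]
[ 532.  -183.5  231.3] [-180.    -0.    99.3] T delta [0. 0. 0.]
```

```bash
python3 -m creep '{"translation":[[-4.2,-12.8,0],[0,0,30],[0,0,30],[0,0,30],[0,0,30],[0,0,20],[0,0,0]],"rotation":[[0,0,0.009],[0,0,0],[0,0,0],[0,0,0],[0,0,0],[0,0,0],[0,0,0]],"claw":[78,76,76,76,76,76,76]}' 40
python3 - <<'E'
from bench import *
import cv2
print(sense()["tool_pos"],sense()["tcp_rot"],sense()["ft_force"])
s=snapshot("wrist"); cv2.imwrite("pics/wrist2.png",s["frame"][:,:,::-1])
E
```

```text
time: 3.55
tool_pos: [516.8, -188.9, 87.7]
tcp_rot: [-179.7, -0.2, 98.6]
ft_force: [0.2, -1.0, 0.1]
finger_gap: 76.2
[ 516.80255539 -188.87969196   87.66158042] [-179.67626566   -0.20459283   98.62285241] [ 0.19155794 -0.98761966  0.08069131]
```

View pics/wrist2.png

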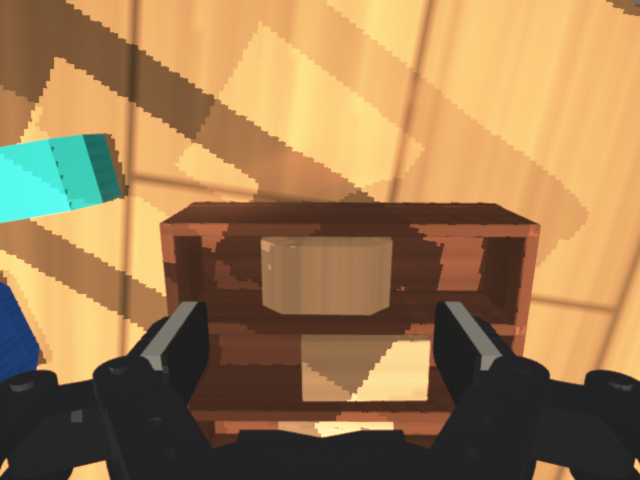

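```bash
python3 - <<'E'
from bench import *
from h import *
np.set_printoptions(precision=1,suppress=True)
a=cv2.imread("pics/wrist2.png")[215:335,240:420]
cv2.imwrite("pics/w2c.png",cv2.resize(a,None,fx=4,fy=4,interpolation=cv2.INTER_CUBIC))
s=snapshot("wrist");p=sense();print(p["tool_pos"],p["tcp_rot"])
L=onz(s,262,275,40);R=onz(s,391,273,40);print("ends",L,R,np.linalg.norm(R-L),(L+R)/2)
E
```

```text
[ 519.6 -190.    91.7] [-180.    -0.    98.6]
ends [ 491.1 -196.7   40. ] [ 550.9 -186.5   40. ] 60.6755378229645 [ 521.  -191.6   40. ]
```

View pics/w2c.png

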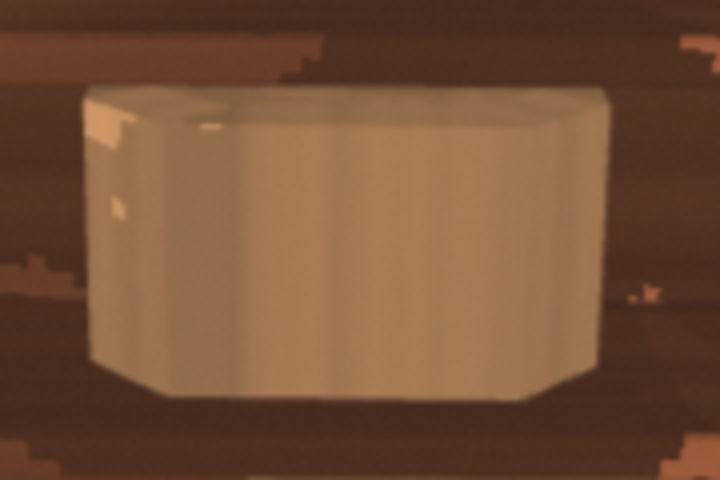

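The enlarged crop confirms it: the bevels at both ends of the wooden blank are visible. The measured centre agrees to about 1.5 mm between the two views, so I'll descend.

```bash
python3 -m creep '{"translation":[[0,0,20],[0,0,20],[0,0,15],[0,0,10],[0,0,8],[0,0,6],[0,0,4],[0,0,0],[0,0,0]],"rotation":[[0,0,0],[0,0,0],[0,0,0],[0,0,0],[0,0,0],[0,0,0],[0,0,0],[0,0,0],[0,0,0]],"claw":[76,76,76,76,76,76,76,76,76]}' 40
python3 -m creep '{"translation":[[0,0,0],[0,0,0],[0,0,0],[0,0,0],[0,0,0],[0,0,0]],"rotation":[[0,0,0],[0,0,0],[0,0,0],[0,0,0],[0,0,0],[0,0,0]],"claw":[70,60,54,50,50,50]}' 40
```

```text
time: 4.55
tool_pos: [520.3, -189.8, 8.6]
tcp_rot: [180.0, 0.0, 98.6]
ft_force: [0.2, 0.0, 0.2]
finger_gap: 76.1
time: 5.15
tool_pos: [520.6, -189.9, 9.0]
tcp_rot: [179.9, 0.0, 98.6]
ft_force: [-0.8, 0.8, 4.8]
finger_gap: 59.3
```

```bash
python3 -m creep '{"translation":[[0,0,-2],[0,0,-4],[0,0,-10],[0,0,-15],[0,0,-20],[0,0,-25],[0,0,-24],[0,0,0],[0,0,0]],"rotation":[[0,0,0],[0,0,0],[0,0,0],[0,0,0],[0,0,0],[0,0,0],[0,0,0],[0,0,0],[0,0,0]],"claw":[50,50,50,50,50,50,50,50,50]}' 40
python3 - <<'E'
from bench import *
from h import *
np.set_printoptions(precision=1,suppress=True)
for n in ["scene","wrist"]:
    s=snapshot(n); f=s["frame"][:,:,::-1]
    if n=="scene": f=cv2.resize(f[190:340,160:320],None,fx=4,fy=4)
    cv2.imwrite(f"pics/{n}3.png",f)
print(sense())
E
```

```text
time: 6.05
tool_pos: [520.8, -190.0, 109.7]
tcp_rot: [179.9, 0.1, 98.6]
ft_force: [-0.8, -0.3, -1.1]
finger_gap: 59.3
{'time': 6.15, 'joint_pos': array([-25.3,   5.7, 100.5,  -0. ,  73.9, -33.9]), 'qd': array([-0. ,  0.8,  0.5, -0. , -0. , -0. ]), 'joint_efforts': array([ -0. , -53.7, -48.4,   0. ,  -0. ,  -0. ]), 'tool_pos': array([ 519.4, -189.4,  107.5]), 'tcp_rot': array([-179.9,   -0. ,   98.6]), 'ft_force': array([ 0.5, -0.3, -1.1]), 'wrist_torque': array([ 0., -0.,  0.]), 'finger_gap': 59.04693075337464}
```

View pics/scene3.png

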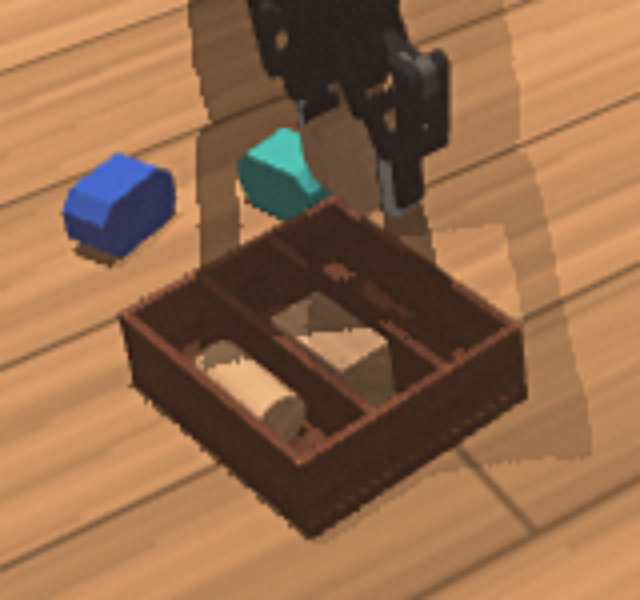

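View pics/wrist3.png

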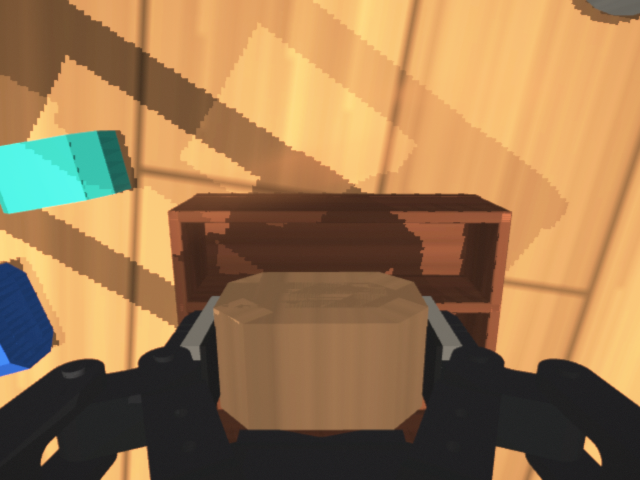

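The lift worked: the blank is held level by its ends (wrist view: blank at (320,350)) and the other two blocks have not moved. I'll carry it to the open patch.

```bash
python3 -m creep '{"translation":[[20,0,0],[38,0,0],[38,0,0],[38,0,0],[38,0,0],[20,0,0],[0,0,0],[0,0,0],[0,0,0]],"rotation":[[0,0,0],[0,0,0],[0,0,0],[0,0,0],[0,0,0],[0,0,0],[0,0,0.145],[0,0,0.145],[0,0,0]],"claw":[50,50,50,50,50,50,50,50,50]}' 40
python3 - <<'E'
from bench import *
from h import *
s=snapshot("scene"); cv2.imwrite(f"pics/scene4.png",s["frame"][:,:,::-1])
print(sense()["tool_pos"])
E
```

```text
time: 7.05
tool_pos: [490.3, 0.6, 106.9]
tcp_rot: [-179.9, 0.0, 81.9]
ft_force: [-0.3, -0.5, -1.0]
finger_gap: 59.5
[4.90455318e+02 3.67747508e-01 1.07108824e+02]
```

View pics/scene4.png

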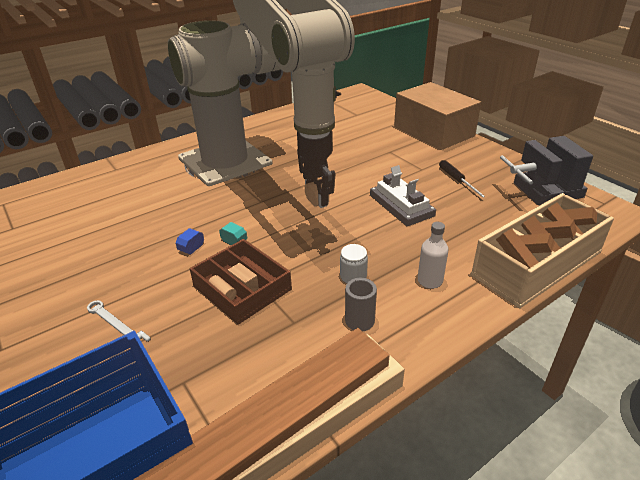

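The gripper (322,185) is over clear bench between the jig and the sorter. I'll lower the blank.

```bash
python3 -m creep '{"translation":[[0,0,20],[0,0,25],[0,0,20],[0,0,15],[0,0,10],[0,0,7],[0,0,4],[0,0,0],[0,0,0]],"rotation":[[0,0,0],[0,0,0],[0,0,0],[0,0,0],[0,0,0],[0,0,0],[0,0,0],[0,0,0],[0,0,0]],"claw":[50,50,50,50,50,50,50,50,50]}' 40
python3 -m creep '{"translation":[[0,0,1],[0,0,1],[0,0,1],[0,0,0]],"rotation":[[0,0,0],[0,0,0],[0,0,0],[0,0,0]],"claw":[50,50,50,50]}' 40
```

```text
time: 8.0
tool_pos: [491.9, 0.1, 7.9]
tcp_rot: [179.9, -0.0, 82.0]
ft_force: [0.5, -0.2, -0.5]
finger_gap: 59.2
time: 8.4
tool_pos: [491.3, 0.2, 4.2]
tcp_rot: [-180.0, -0.0, 82.0]
ft_force: [1.1, -0.4, -0.9]
finger_gap: 59.1
```

```bash
for i in 1 2; do python3 -m creep '{"translation":[[0,0,1],[0,0,1],[0,0,0]],"rotation":[[0,0,0],[0,0,0],[0,0,0]],"claw":[50,50,50]}' 40; done
```

```text
time: 8.7
tool_pos: [491.2, 0.2, 2.1]
tcp_rot: [-180.0, 0.0, 82.0]
ft_force: [-0.8, 0.4, -0.3]
finger_gap: 59.3
time: 9.0
tool_pos: [491.2, 0.2, 0.1]
tcp_rot: [-180.0, -0.0, 82.0]
ft_force: [-1.0, 0.0, -0.2]
finger_gap: 59.2
```

```bash
for i in 1 2; do python3 -m creep '{"translation":[[0,0,0.5],[0,0,0]],"rotation":[[0,0,0],[0,0,0]],"claw":[50,50]}' 40; done
```

```text
time: 9.2
tool_pos: [491.3, 0.2, -0.3]
tcp_rot: [-180.0, 0.0, 82.0]
ft_force: [0.3, -0.2, -1.2]
finger_gap: 59.1
time: 9.4
tool_pos: [491.3, 0.2, -0.7]
tcp_rot: [180.0, -0.0, 82.0]
ft_force: [0.8, 0.4, -1.1]
finger_gap: 59.7
```

```bash
for i in 1 2 3; do python3 -m creep '{"translation":[[0,0,0.7],[0,0,0]],"rotation":[[0,0,0],[0,0,0]],"claw":[50,50]}' 40; done
```

```text
time: 9.6
tool_pos: [491.5, 0.2, -1.1]
tcp_rot: [180.0, 0.0, 82.0]
ft_force: [-2.4, -0.2, 4.0]
finger_gap: 59.3
time: 9.8
tool_pos: [491.5, 0.2, -1.1]
tcp_rot: [-180.0, 0.0, 82.0]
ft_force: [-7.5, 0.5, 12.8]
finger_gap: 59.3
time: 10.0
tool_pos: [491.5, 0.2, -1.1]
tcp_rot: [-180.0, 0.0, 82.0]
ft_force: [-11.2, 1.2, 22.8]
finger_gap: 59.3
```

```bash
python3 -m creep '{"translation":[[0,0,-1.4],[0,0,0],[0,0,0],[0,0,0],[0,0,0],[0,0,0],[0,0,0],[0,0,0]],"rotation":[[0,0,0],[0,0,0],[0,0,0],[0,0,0],[0,0,0],[0,0,0],[0,0,0],[0,0,0]],"claw":[50,50,62,66,70,76,76,76]}' 40
```

```text
time: 10.8
tool_pos: [491.3, 0.2, -1.5]
tcp_rot: [-180.0, 0.0, 82.0]
ft_force: [1.1, 0.4, 0.4]
finger_gap: 75.7
```

Released with no contact force. I'll wait 0.3 s so step 2 registers, then rise to 110 mm and look.

```bash
python3 -m creep '{"translation":[[0,0,0],[0,0,0],[0,0,-5],[0,0,-15],[0,0,-25],[0,0,-30],[0,0,-35],[0,0,-25],[0,0,0],[0,0,0]],"rotation":[[0,0,0],[0,0,0],[0,0,0],[0,0,0],[0,0,0],[0,0,0],[0,0,0],[0,0,0],[0,0,0],[0,0,0]],"claw":[76,76,76,76,76,76,76,76,76,76]}' 40
python3 - <<'E'
from bench import *
from h import *
s=snapshot("wrist"); cv2.imwrite(f"pics/wrist5.png",s["frame"][:,:,::-1])
s=snapshot("scene"); cv2.imwrite(f"pics/scene5.png",cv2.resize(s["frame"][:,:,::-1][130:280,240:440],None,fx=4,fy=4))
print(sense()["tool_pos"],sense()["tcp_rot"])
E
```

```text
time: 11.8
tool_pos: [491.9, 0.1, 134.5]
tcp_rot: [179.9, -0.0, 82.0]
ft_force: [-0.6, -0.6, -0.8]
finger_gap: 76.0
[4.90561666e+02 2.79293903e-01 1.32535199e+02] [-1.79901269e+02  1.40739612e-03  8.19776841e+01]
```

View pics/wrist5.png

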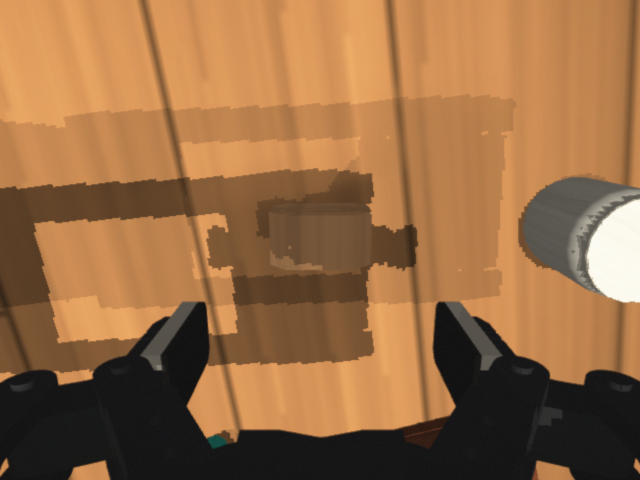

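View pics/scene5.png

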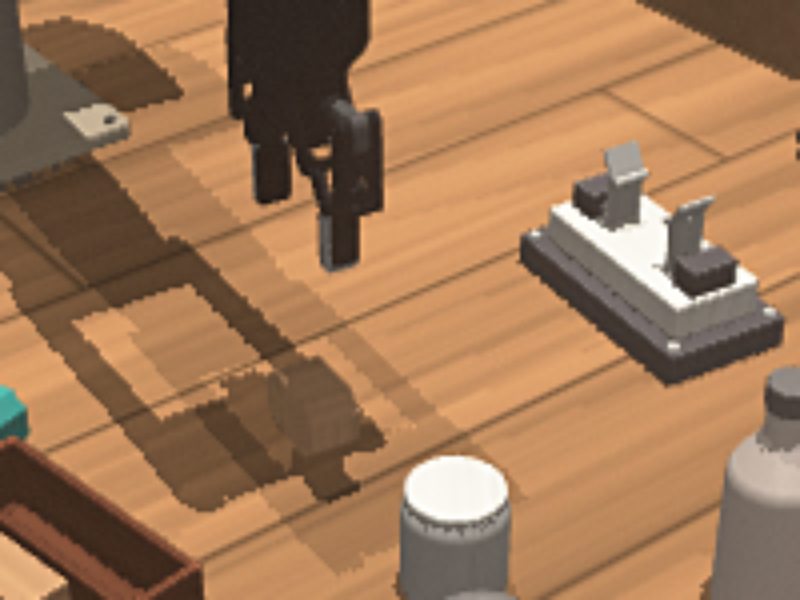

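The blank stands upright at wrist (320,237), directly under the gripper. Before regrasping I'll measure the jig with the wrist camera.

```bash
python3 -m creep '{"translation":[[20,-1,-20],[40,-2,-20],[40,-2,0],[40,-2,0],[40,-2,0],[40,-2,0],[35,-1,0],[0,0,0],[0,0,0],[0,0,0]],"rotation":[[0,0,0],[0,0,0],[0,0,0],[0,0,0],[0,0,0],[0,0,0],[0,0,0],[0,0,0],[0,0,0],[0,0,0]],"claw":[76,76,76,76,76,76,76,76,76,76]}' 40
python3 - <<'E'
from bench import *
from h import *
s=snapshot("wrist"); cv2.imwrite(f"pics/wrist6.png",s["frame"][:,:,::-1])
import pickle; pickle.dump(s,open("w6.pkl","wb"))
print(sense()["tool_pos"],sense()["tcp_rot"])
E
```

```text
time: 12.9
tool_pos: [514.5, 253.4, 172.4]
tcp_rot: [-179.9, 0.1, 82.0]
ft_force: [-0.4, -0.1, -0.5]
finger_gap: 76.2
[514.708448   253.17181055 172.72792166] [-1.79928979e+02  5.98630201e-02  8.19176236e+01]
```

View pics/wrist6.png

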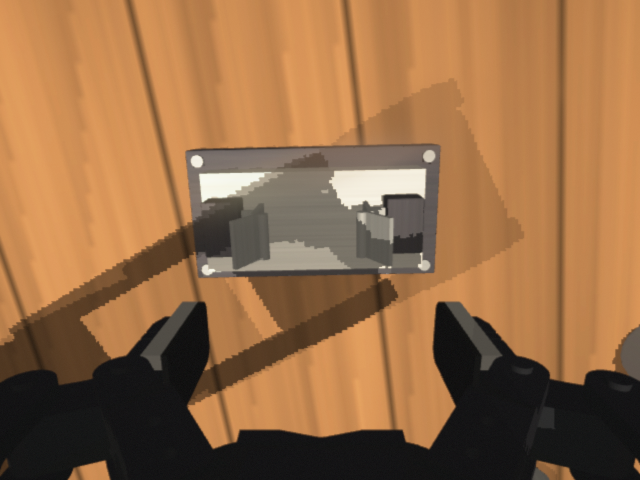

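```bash
python3 - <<'E'
import cv2
a=cv2.imread("pics/wrist6.png")[135:290,175:450]
cv2.imwrite("pics/w6c.png",cv2.resize(a,None,fx=2.9,fy=2.9,interpolation=cv2.INTER_CUBIC))
E
```

```text
(no output)
```

View pics/w6c.png

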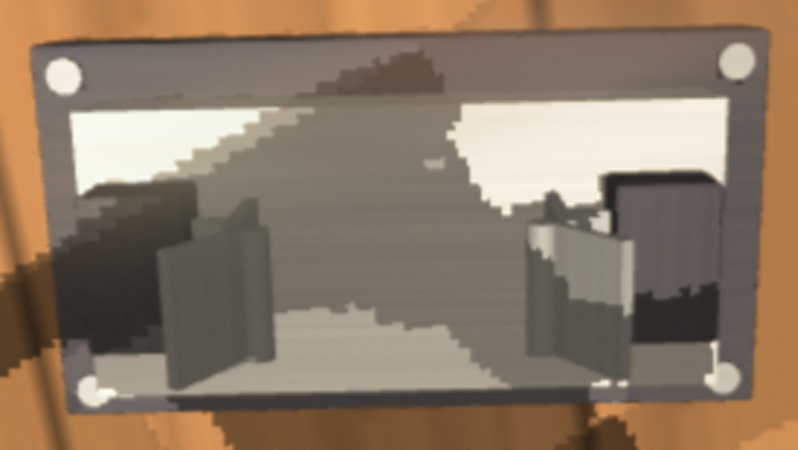

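```bash
python3 - <<'E'
from h import *
import pickle
np.set_printoptions(precision=1,suppress=True)
s=pickle.load(open("w6.pkl","rb"))
f=lambda x,y:(175+x/2.9,135+y/2.9)
for n,P,z in [("corners",[(35,45),(768,30),(752,400),(68,412)],22),("screws",[(63,76),(737,61),(723,378),(92,390)],23)]:
    C=np.array([onz(s,*f(*p),z) for p in P]); print(n,C.mean(0),np.linalg.norm(np.roll(C,-1,0)-C,axis=1),[round(np.degrees(np.arctan2(*(C[j]-C[i])[1::-1])),1) for i,j in [(0,1),(3,2)]])
for z in (30,35,40,45,50):
    a,b=onz(s,*f(72,113),z),onz(s,*f(728,97),z); c,d=onz(s,*f(97,393),z),onz(s,*f(720,390),z); print(z,np.linalg.norm(a-b),(a+b)/2)
print(onz(s,*f(300,393),35),onz(s,*f(300,100),35),onz(s,*f(300,393),45),onz(s,*f(300,100),45))
# clip nose inner corners, mid between, for z about bed+34.5
for z in (70,75,80):
    l=onz(s,*f(268,292),z);r=onz(s,*f(530,290),z);print("noses",z,np.linalg.norm(l-r),(l+r)/2)
E
```

```text
corners [510.9 259.   22. ] [167.4  89.3 169.1  89.1] [np.float64(-6.8), np.float64(-6.9)]
screws [510.4 258.7  23. ] [154.4  76.3 154.7  76.1] [np.float64(-6.7), np.float64(-6.8)]
30 147.82672547228643 [514.  289.1  30. ]
35 145.2292149652335 [514.1 289.6  35. ]
40 142.63170445818056 [514.3 290.1  40. ]
45 140.03419395112758 [514.5 290.6  45. ]
50 137.43668344407456 [514.7 291.1  50. ]
[481.3 226.2  35. ] [492.6 293.7  35. ] [482.8 229.5  45. ] [493.7 294.6  45. ]
noses 70 52.774860856026066 [509.9 256.4  70. ]
noses 75 51.695861410987 [510.2 257.7  75. ]
noses 80 50.61686196594795 [510.5 259.   80. ]
```

Jig centre is about (510.7, 258.8), with x at -6.8°. Base corners, screws, carriage and noses all agree within 0.5 mm, and the bed is near 45–48. I'll go back over the blank, whose x is known from the grip, to check the wrist camera's bias.

```bash
python3 -m creep '{"translation":[[-20,1,0],[-40,2,0],[-40,2,0],[-40,2,0],[-40,2,0],[-40,2,0],[-35,2,0],[0,0,0],[0,0,0],[0,0,0]],"rotation":[[0,0,0],[0,0,0],[0,0,0],[0,0,0],[0,0,0],[0,0,0],[0,0,0],[0,0,0],[0,0,0],[0,0,0]],"claw":[76,76,76,76,76,76,76,76,76,76]}' 40
python3 - <<'E'
from bench import *
from h import *
s=snapshot("wrist"); cv2.imwrite(f"pics/w7c.png",cv2.resize(s["frame"][:,:,::-1][170:290,230:420],None,fx=4,fy=4,interpolation=cv2.INTER_CUBIC))
import pickle; pickle.dump(s,open("w7.pkl","wb"))
print(sense()["tool_pos"],sense()["tcp_rot"])
E
```

```text
time: 13.95
tool_pos: [492.2, 0.2, 173.6]
tcp_rot: [-180.0, -0.0, 81.9]
ft_force: [0.3, -0.2, 0.5]
finger_gap: 76.2
[492.28289188   0.6169125  173.56151561] [-1.79998255e+02 -1.64215771e-02  8.19963604e+01]
```

View pics/w7c.png

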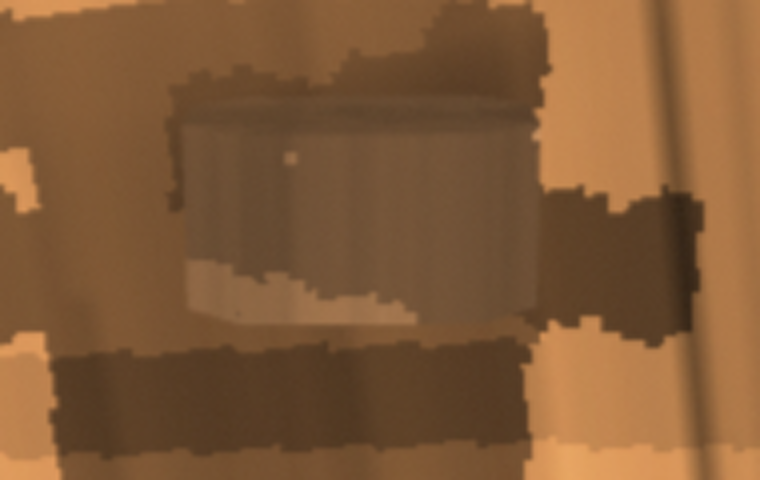

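```bash
python3 - <<'E'
from h import *
import pickle
np.set_printoptions(precision=1,suppress=True)
s=pickle.load(open("w7.pkl","rb"))
f=lambda x,y:(230+x/4,170+y/4)
L=onz(s,*f(184,220),30);R=onz(s,*f(539,220),30);print("ends",np.linalg.norm(L-R),(L+R)/2)
T=onz(s,*f(360,128),40);B=onz(s,*f(362,325),40);print("top",np.linalg.norm(T-B),(T+B)/2)
e=onz(s,*f(530,322-0),40)-onz(s,*f(240,326),40)
print(np.degrees(np.arctan2(e[1],e[0])))
E
```

```text
ends 60.18091698002962 [491.9  -0.5  30. ]
top 33.14685220331984 [492.    0.5  40. ]
-7.190058368816399
```

The camera reads (491.9, 0.5) against about (491.4, 0.2) from the grip, a bias of only 0.5 mm. I'll turn 90° over the blank and grip it by the sides.

```bash
python3 -m creep '{"translation":[[0,-0.8,0],[0,0,0],[0,0,0],[0,0,0],[0,0,0],[0,0,0],[0,0,0],[0,0,0],[0,0,0],[0,0,0]],"rotation":[[0,0,-0.15],[0,0,-0.15],[0,0,-0.15],[0,0,-0.15],[0,0,-0.15],[0,0,-0.15],[0,0,-0.15],[0,0,-0.15],[0,0,-0.15],[0,0,-0.15]],"claw":[70,70,70,70,70,70,70,70,70,70]}' 60
python3 -m creep '{"translation":[[0,0,0],[0,0,20],[0,0,30],[0,0,30],[0,0,15],[0,0,0],[0,0,0]],"rotation":[[0,0,-0.071],[0,0,0],[0,0,0],[0,0,0],[0,0,0],[0,0,0],[0,0,0]],"claw":[70,70,70,70,70,70,70]}' 60
python3 - <<'E'
from bench import *
from h import *
s=snapshot("wrist"); cv2.imwrite(f"pics/wrist8.png",s["frame"][:,:,::-1])
print(sense()["tool_pos"],sense()["tcp_rot"])
E
```

```text
time: 15.0
tool_pos: [491.6, 1.4, 173.5]
tcp_rot: [180.0, -0.0, 168.4]
ft_force: [-0.5, 0.1, -0.8]
finger_gap: 70.1
time: 15.7
tool_pos: [491.6, 1.0, 78.9]
tcp_rot: [180.0, -0.0, 172.1]
ft_force: [-0.1, 0.5, -0.2]
finger_gap: 69.8
[492.33490113   0.69852874  79.69984459] [1.79994673e+02 7.59964240e-02 1.72051706e+02]
```

View pics/wrist8.png

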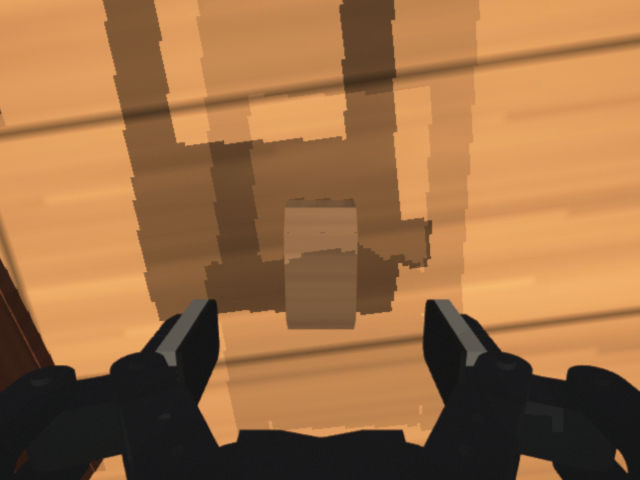

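The blank (320,265) is centred between the fingers and square to them. I'll descend and grip.

```bash
python3 -m creep '{"translation":[[0,0,15],[0,0,20],[0,0,15],[0,0,10],[0,0,8],[0,0,4],[0,0,0],[0,0,0]],"rotation":[[0,0,0],[0,0,0],[0,0,0],[0,0,0],[0,0,0],[0,0,0],[0,0,0],[0,0,0]],"claw":[70,70,70,70,70,70,70,70]}' 60
python3 -m creep '{"translation":[[0,0,0],[0,0,0],[0,0,0],[0,0,0],[0,0,0],[0,0,0],[0,0,0]],"rotation":[[0,0,0],[0,0,0],[0,0,0],[0,0,0],[0,0,0],[0,0,0],[0,0,0]],"claw":[55,45,38,30,24,24,24]}' 60
```

```text
time: 16.55
tool_pos: [492.1, 0.1, 7.2]
tcp_rot: [180.0, 0.1, 172.0]
ft_force: [0.5, -0.4, 0.5]
finger_gap: 70.1
time: 17.25
tool_pos: [492.0, 0.1, 7.0]
tcp_rot: [-180.0, 0.0, 172.0]
ft_force: [-0.9, -0.2, 4.7]
finger_gap: 31.2
```

```bash
python3 -m creep '{"translation":[[0,0,-3],[0,0,-10],[0,0,-20],[0,0,-30],[0,0,-35],[0,0,-25],[0,0,-10],[0,0,0]],"rotation":[[0,0,0],[0,0,0],[0,0,0],[0,0,0],[0,0,0],[0,0,0],[0,0,-0.021],[0,0,0]],"claw":[24,24,24,24,24,24,24,24]}' 80
python3 -m creep '{"translation":[[1,18,0],[2,37,0],[2,40,0],[2,40,0],[2,40,0],[2,40,0],[1,30,0],[0.3,13.8,0],[0,0,0],[0,0,0]],"rotation":[[0,0,0],[0,0,0],[0,0,0],[0,0,0],[0,0,0],[0,0,0],[0,0,0],[0,0,0],[0,0,0],[0,0,0]],"claw":[24,24,24,24,24,24,24,24,24,24]}' 80
python3 - <<'E'
from bench import *
from h import *
s=snapshot("wrist"); cv2.imwrite(f"pics/wrist9.png",s["frame"][:,:,::-1])
s=snapshot("side"); cv2.imwrite(f"pics/side9.png",cv2.resize(s["frame"][:,:,::-1][100:250,170:330],None,fx=4,fy=4))
print(sense()["tool_pos"],sense()["tcp_rot"],sense()["ft_force"])
E
```

```text
time: 18.05
tool_pos: [492.6, 0.1, 141.3]
tcp_rot: [180.0, 0.2, 173.3]
ft_force: [0.3, -0.3, -0.3]
finger_gap: 31.0
time: 19.05
tool_pos: [509.3, 257.6, 138.2]
tcp_rot: [-179.9, -0.1, 173.2]
ft_force: [-0.6, -1.0, -1.6]
finger_gap: 31.1
[509.80134992 257.1145571  138.92408866] [-1.79944469e+02 -5.38303673e-02  1.73124983e+02] [ 0.13651588 -0.19339967 -0.06998779]
```

View pics/wrist9.png

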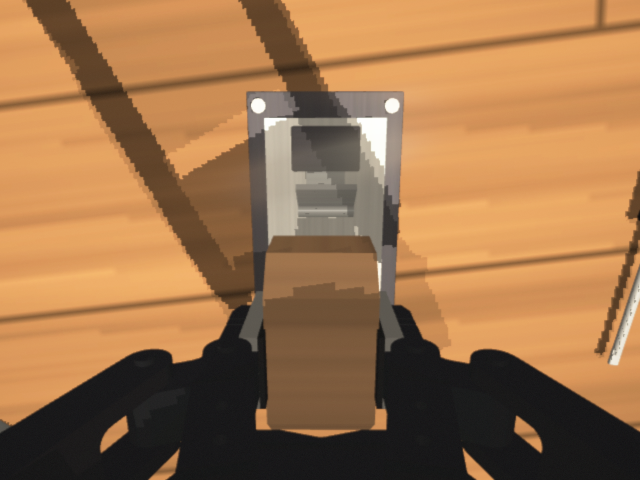

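View pics/side9.png

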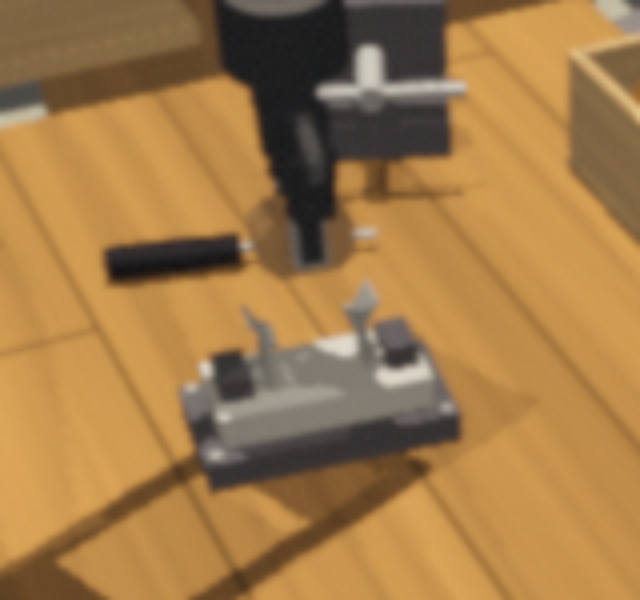

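```bash
python3 - <<'E'
from bench import *
from h import *
np.set_printoptions(precision=2,suppress=True)
s=snapshot("wrist");a=s["frame"][:,:,::-1]
cv2.imwrite("pics/w10c.png",cv2.resize(a[85:235,235:415],None,fx=4,fy=4,interpolation=cv2.INTER_CUBIC))
L=onz(s,258.3,105.5,23);R=onz(s,391.8,105.5,23);print(L,R,np.linalg.norm(L-R),(L+R)/2)
m=(L+R)/2;th=np.radians(-6.8);ex=np.array([np.cos(th),np.sin(th),0]);ey=np.array([-ex[1],ex[0],0])
c=m+ex*77.5;print("jig centre",c)
for _ in range(3):
    p=sense();d=p["tool_pos"]-c;print(p["tool_pos"],"jig frame",d@ex,d@ey)
    snapshot("side")
E
```

```text
[429.95 230.27  23.  ] [438.99 305.86  23.  ] 76.12161463568282 [434.47 268.06  23.  ]
jig centre [511.42 258.89  23.  ]
[509.98 257.17 139.23] jig frame -1.2252205571024721 -1.8786983836907456
[510.12 257.32 139.46] jig frame -1.1122676655968151 -1.7151459136867915
[510.2  257.48 139.63] jig frame -1.0451772955303746 -1.54281463757139
```

View pics/w10c.png

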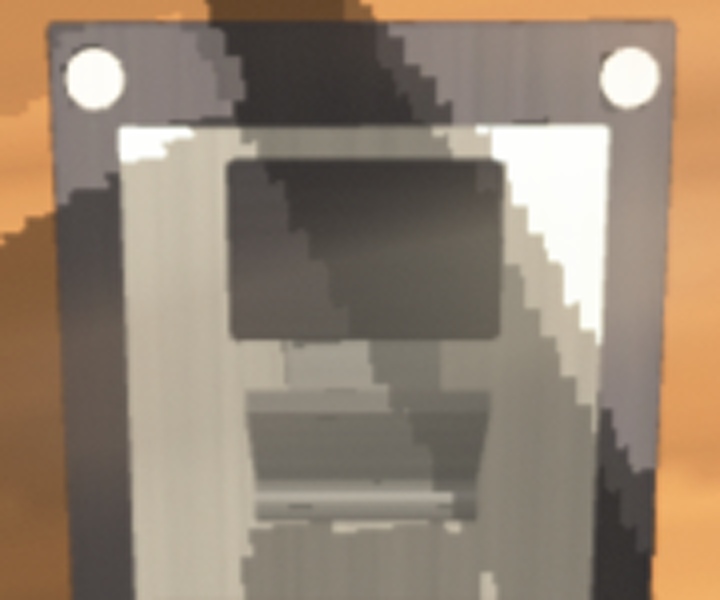

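Two views put the jig centre at (510.5–511.4, 258.8). The carried blank is within 1–2 mm of that, so I'll trim slightly and descend to just above contact.

```bash
python3 -m creep '{"translation":[[-0.5,1.2,0],[0,0,10],[0,0,15],[0,0,10],[0,0,7],[0,0,4],[0,0,0],[0,0,0]],"rotation":[[0,0,0],[0,0,0],[0,0,0],[0,0,0],[0,0,0],[0,0,0],[0,0,0],[0,0,0]],"claw":[24,24,24,24,24,24,24,24]}' 80
python3 - <<'E'
from bench import *
from h import *
s=snapshot("wrist"); cv2.imwrite(f"pics/w11.png",s["frame"][:,:,::-1])
s=snapshot("scene"); cv2.imwrite(f"pics/s11.png",cv2.resize(s["frame"][:,:,::-1][130:230,340:460],None,fx=6,fy=6))
print(sense()["tool_pos"],sense()["tcp_rot"],sense()["ft_force"])
E
```

```text
time: 20.15
tool_pos: [510.9, 259.8, 93.8]
tcp_rot: [180.0, 0.0, 173.2]
ft_force: [-0.4, 0.9, -0.9]
finger_gap: 30.8
[511.1262568  259.94131908  94.27317492] [1.79967714e+02 5.76565142e-02 1.73196303e+02] [ 0.01469352  0.27743134 -0.64812177]
```

View pics/w11.png

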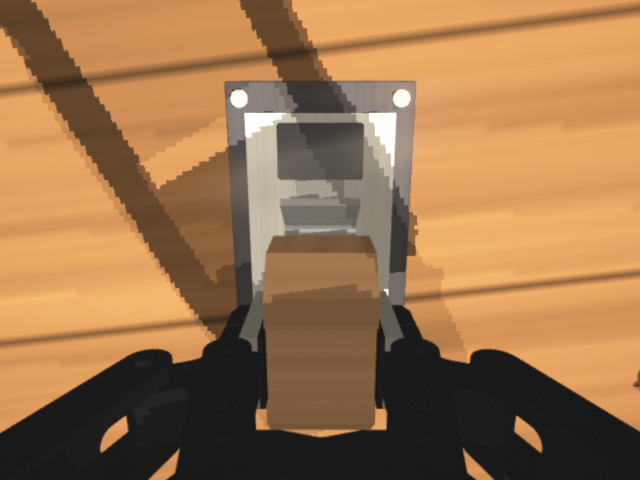

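View pics/s11.png

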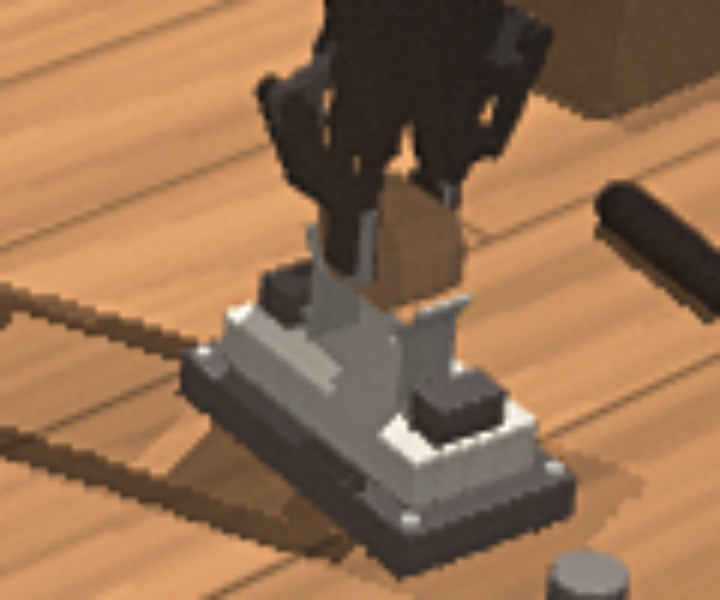

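The blank is between the tabs and lined up; the screw midpoint at col 320.5 matches the blank at col 321. Now I'll press down in small steps, feeling the force.

```bash
for i in 1 2; do python3 -m creep '{"translation":[[0,0,1.5],[0,0,1.5],[0,0,1.5],[0,0,1.5],[0,0,0]],"rotation":[[0,0,0],[0,0,0],[0,0,0],[0,0,0],[0,0,0]],"claw":[24,24,24,24,24]}' 80; done
```

```text
time: 20.75
tool_pos: [510.4, 259.6, 87.2]
tcp_rot: [-180.0, -0.0, 173.2]
ft_force: [-0.8, -0.0, 0.2]
finger_gap: 30.7
time: 21.25
tool_pos: [511.5, 260.0, 82.7]
tcp_rot: [179.9, 0.1, 173.2]
ft_force: [-1.5, -0.4, 5.7]
finger_gap: 30.9
```

```bash
for i in 1 2 3; do python3 -m creep '{"translation":[[0,0,1.5],[0,0,1.5],[0,0,1.5],[0,0,1.5],[0,0,0]],"rotation":[[0,0,0],[0,0,0],[0,0,0],[0,0,0],[0,0,0]],"claw":[24,24,24,24,24]}' 80; done
```

```text
time: 21.75
tool_pos: [512.0, 260.7, 77.6]
tcp_rot: [179.9, 0.2, 173.2]
ft_force: [-1.2, 1.4, 5.4]
finger_gap: 30.8
time: 22.25
tool_pos: [510.5, 259.6, 69.1]
tcp_rot: [-180.0, -0.0, 173.2]
ft_force: [-0.3, 0.9, 1.1]
finger_gap: 30.8
time: 22.75
tool_pos: [510.4, 259.7, 63.2]
tcp_rot: [-180.0, -0.0, 173.2]
ft_force: [-0.5, 1.6, 0.5]
finger_gap: 31.1
```

```bash
python3 -m creep '{"translation":[[0,0,1.5],[0,0,1.5],[0,0,1],[0,0,1],[0,0,0]],"rotation":[[0,0,0],[0,0,0],[0,0,0],[0,0,0],[0,0,0]],"claw":[24,24,24,24,24]}' 80;  python3 -m creep '{"translation":[[0,0,1],[0,0,1],[0,0,0]],"rotation":[[0,0,0],[0,0,0],[0,0,0]],"claw":[24,24,24]}' 80; python3 -m creep '{"translation":[[0,0,1],[0,0,1],[0,0,0]],"rotation":[[0,0,0],[0,0,0],[0,0,0]],"claw":[24,24,24]}' 80
```

```text
time: 23.25
tool_pos: [510.5, 259.7, 58.3]
tcp_rot: [-180.0, -0.0, 173.2]
ft_force: [0.3, 1.1, 0.8]
finger_gap: 31.0
time: 23.55
tool_pos: [510.1, 259.6, 55.8]
tcp_rot: [-180.0, -0.1, 173.2]
ft_force: [-0.3, 0.7, -2.4]
finger_gap: 30.9
time: 23.85
tool_pos: [509.9, 259.4, 53.6]
tcp_rot: [-180.0, -0.1, 173.2]
ft_force: [0.9, 0.6, -7.2]
finger_gap: 31.2
```

The z force has turned negative, so the clips are drawing the blank down. I'll continue in small steps to the bed.

```bash
for i in 1 2 3; do python3 -m creep '{"translation":[[0,0,0.8],[0,0,0]],"rotation":[[0,0,0],[0,0,0]],"claw":[24,24]}' 80; done
```

```text
time: 24.05
tool_pos: [510.2, 259.5, 53.3]
tcp_rot: [-180.0, -0.0, 173.2]
ft_force: [-0.4, 0.2, -7.1]
finger_gap: 31.1
time: 24.25
tool_pos: [510.5, 259.7, 52.9]
tcp_rot: [-180.0, -0.0, 173.2]
ft_force: [-0.4, -0.7, -4.9]
finger_gap: 30.8
time: 24.45
tool_pos: [510.6, 259.7, 52.8]
tcp_rot: [-180.0, -0.0, 173.2]
ft_force: [-3.7, -2.3, 2.4]
finger_gap: 30.9
```

Contact: z has stopped at 52.8 and the force is now rising. I'll press a little more to confirm it is rigid.

```bash
for i in 1 2 3; do python3 -m creep '{"translation":[[0,0,0.8],[0,0,0]],"rotation":[[0,0,0],[0,0,0]],"claw":[24,24]}' 80; done
```

```text
time: 24.65
tool_pos: [510.7, 259.7, 52.8]
tcp_rot: [-180.0, -0.0, 173.2]
ft_force: [-8.3, -4.0, 9.8]
finger_gap: 30.8
time: 24.85
tool_pos: [510.7, 259.7, 52.8]
tcp_rot: [-180.0, -0.0, 173.2]
ft_force: [-12.2, -5.2, 16.5]
finger_gap: 30.9
time: 25.05
tool_pos: [510.7, 259.7, 52.7]
tcp_rot: [-180.0, -0.0, 173.2]
ft_force: [-15.8, -7.3, 24.2]
finger_gap: 30.7
```

```bash
python3 -m creep '{"translation":[[0,0,-1.4],[0,0,-1.2],[0,0,0],[0,0,0],[0,0,0],[0,0,0],[0,0,0],[0,0,0]],"rotation":[[0,0,0],[0,0,0],[0,0,0],[0,0,0],[0,0,0],[0,0,0],[0,0,0],[0,0,0]],"claw":[24,24,24,36,46,56,64,64]}' 80
python3 - <<'E'
from bench import *
from h import *
for n,(x,y) in {"scene":(350,140),"side":(200,140)}.items():
    s=snapshot(n); cv2.imwrite(f"pics/{n}12.png",cv2.resize(s["frame"][:,:,::-1][y:y+95,x:x+100],None,fx=6,fy=6,interpolation=cv2.INTER_CUBIC))
print(sense()["tool_pos"],sense()["ft_force"])
E
```

```text
time: 25.85
tool_pos: [510.8, 259.8, 52.5]
tcp_rot: [180.0, 0.0, 173.2]
ft_force: [-0.3, 0.1, 0.3]
finger_gap: 64.0
[510.70574028 259.73715989  52.39506692] [-0.38911075  0.06074021 -0.43498371]
```

View pics/scene12.png

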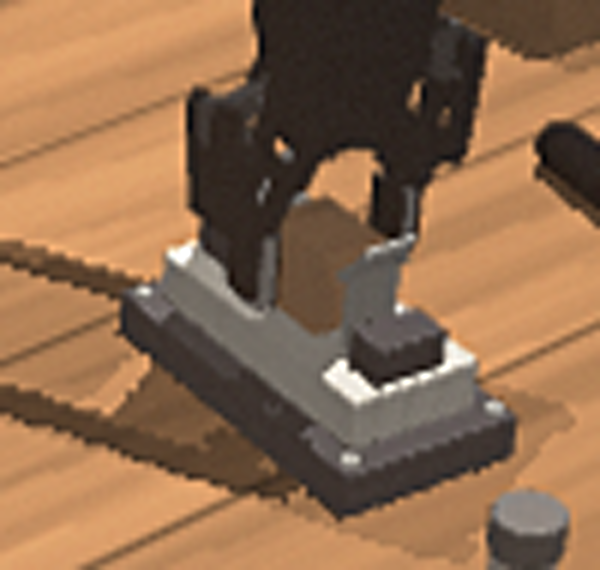

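View pics/side12.png

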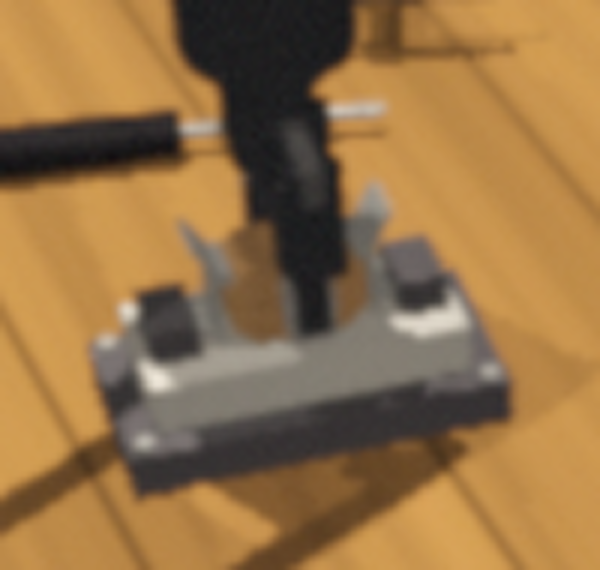

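The blank sits on the bed with the noses over its upper bevels (side view, about (225,265) and (365,260)), and the fingers are open on both sides. I'll rise and check from above.

```bash
python3 -m creep '{"translation":[[0,0,-5],[0,0,-15],[0,0,-25],[0,0,-30],[0,0,-30],[0,0,-15],[0,0,0],[0,0,0],[0,0,0]],"rotation":[[0,0,0],[0,0,0],[0,0,0],[0,0,0],[0,0,0],[0,0,0],[0,0,0],[0,0,0],[0,0,0]],"claw":[64,64,64,64,64,64,64,64,64]}' 80
python3 - <<'E'
from bench import *
from h import *
import pickle
o=[]
for n,(x,y) in {"scene":(355,150),"side":(200,145)}.items():
    s=snapshot(n); o.append(cv2.resize(s["frame"][:,:,::-1][y:y+85,x:x+95],None,fx=4.2,fy=4.2,interpolation=cv2.INTER_CUBIC))
cv2.imwrite("pics/both13.png",np.hstack(o))
s=snapshot("wrist");cv2.imwrite("pics/wrist13.png",s["frame"][:,:,::-1]);pickle.dump(s,open("w13.pkl","wb"))
print(sense()["tool_pos"],sense()["ft_force"])
E
```

```text
time: 26.85
tool_pos: [509.5, 259.3, 170.3]
tcp_rot: [-179.9, -0.2, 173.2]
ft_force: [-0.3, 0.9, -0.0]
finger_gap: 64.1
[509.79011394 259.35392829 170.6430894 ] [ 0.49332282  0.1046014  -0.56362387]
```

View pics/both13.png

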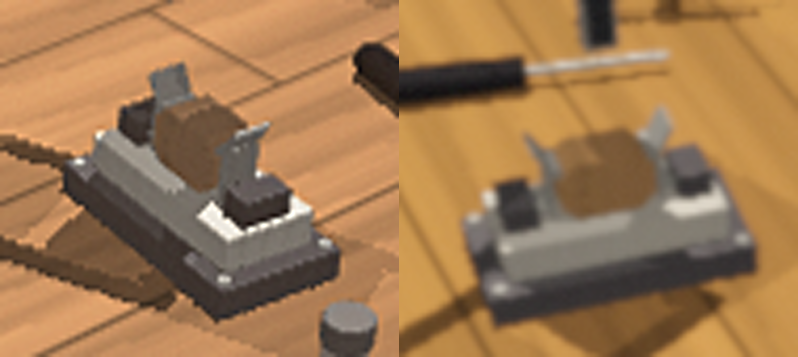

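View pics/wrist13.png

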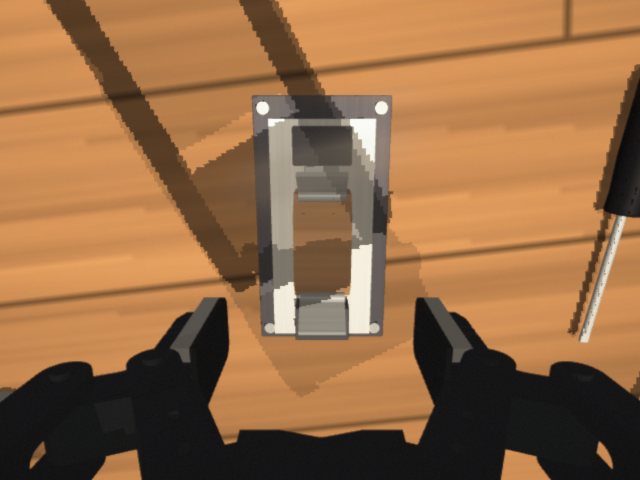

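```bash
python3 - <<'E'
from h import *
import pickle
np.set_printoptions(precision=1,suppress=True)
s=pickle.load(open("w13.pkl","rb"))
C=np.array([onz(s,*p,23) for p in [(262.5,108),(381.5,108),(374,328),(270,328)]]);c=C.mean(0)
print(c,np.linalg.norm(np.roll(C,-1,0)-C,axis=1))
ex=(C[2]+C[3]-C[0]-C[1]);ex/=np.linalg.norm(ex);ey=np.array([-ex[1],ex[0],0]);print(np.degrees(np.arctan2(ex[1],ex[0])))
l=onz(s,294,245,85.8);r=onz(s,351.5,245,85.8);print("blank width",np.linalg.norm(l-r),"y off",((l+r)/2-c)@ey)
a=onz(s,322,201,80.3);b=onz(s,322,294.5,80.3);print("noses at x",(a-c)@ex,(b-c)@ex)
E
```

```text
[510.7 259.3  23. ] [ 76.3 154.3  76.3 154.4]
-6.708557915598348
blank width 31.324437380068655 y off 0.4134529651714902
noses at x -26.830217480219165 27.565599320306674
```

The checks agree: the sideways offset is 0.4 mm, and the noses are at -26.8 and +27.6 mm (expected ±26.5 when snapped). I'm handing in.

```bash
python3 -c "
from bench import *
print(hand_in()); print(sense()['time'])"
```

```text
the job is handed in; nothing more can be done
None
the job is handed in; nothing more can be done
```

The bevelled blank is loaded in the jig and let go, and I handed the job in at about 27 s. `hand_in()` reports no verdict, so the result rests on my own checks.

**What I did:** I took the wooden bevelled blank from the sorter channel nearest the jig by its ends. I set it upright on the open bench at about (491, 0), let go, and took it again by its sides. I then pressed it between the clips and raised the gripper clear.

**Pressing it in:**
- The noses met the bevels with the tool at about z = 83 mm.
- The z force then turned negative, to about -7 N, as the clips drew the blank down.
- The tool stopped rigidly at z = 52.8 mm, where I pressed to 24 N. That puts the bed about 46 mm above the bench, against 45–48 mm from the camera.

**Last checks:**
- **Fit:** the blank is 0.4 mm off centre sideways, and the noses stand at -26.8 and +27.6 mm from the middle (about ±26.5 expected when snapped over). In the scene and side views it looks flat with both noses over the bevels.
- **Gripper:** it was well above everything, with no contact force.

**Small disagreements:**
- The wrist camera measures lengths about 1% short on the jig.
- The jig centre varied by about 1 mm between wrist views.
- The first coarse estimates from the scene and side cameras were 3–6 mm off the wrist values.

I did not measure the other objects again at the end. The other two blocks showed no movement after the lift, and nothing else was touched.

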